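Index the turntable fixture and set its brake

TASK

Bring the turntable of the indexing fixture to its next station: with the brake still open, push on its spokes with a fingertip until the red ball stands over the green mark on the base. Then push the yellow brake lever all the way round to its closed stop, away from you. Push gently, do not touch the black knob standing in the middle of the table, and leave the tools and parts around the fixture where they are.

Things in the scene. Friction and masses are not known exactly. Their poses are not given: they have to be found in the camera images.
- fixture: The indexing fixture, fixed to the bench: a grey round base plate 290 mm across and 12 mm thick with white graduation ticks, and a lug on its -y side that carries the brake (top of lug also 12 mm up). Origin: centre of the plate's underside, on the turntable's vertical axis; x and y axes lie in the bench plane, z up.
- turntable (a joint): Angle (rad) of the turntable about its vertical axis, counter-clockwise from above positive: the direction from the axis to the red ball, measured from the fixture's x axis. Turns freely to 6.2 rad either way, with friction of about 0.22 N m, and stays where it is left.
- table_centre (a point): Point on the turntable's vertical axis at spoke height, 42 mm above the bench. Turntable: aluminium disc of 60 mm radius, top 48 mm above the bench, with four level spokes 90 degrees apart: rods 10 mm thick, centre line 42 mm above the bench, bare from 60 to 108 mm from the axis, each with a ball 24 mm across centred 120 mm from the axis. One spoke and ball are red, three steel with black balls.
- red_ball (a point): Centre of the red ball, 120 mm from the turntable's axis, 42 mm above the bench; it goes round with the turntable.
- mark_point (a point): The place on the green mark over which the red ball's centre must stand: 120 mm from the turntable's axis, 17 mm above the bench. The mark is a green bar 30 mm long and 8 mm wide, fixed along a radius on the rim of the base plate, 5 mm high above the plate; spokes and balls pass over it.
- brake (a joint): Angle (rad) of the brake lever about its vertical pivot: 0 is open (lever points 125 degrees clockwise from the fixture's x axis, seen from above), grows counter-clockwise to the closed stop at 1.3 (50 degrees clockwise from the x axis). Friction about 0.15 N m; it stays where it is left; the closed stop is rigid.
- brake_hinge (a point): Point on the brake lever's vertical pivot axis, at the height of the lever rod (42 mm above the bench). The round yellow hub is 28 mm across, its top 49 mm above the bench.
- brake_ball (a point): Centre of the yellow ball, 24 mm across, on the end of the brake lever, 72 mm from the pivot axis, 42 mm above the bench. The steel rod between hub and ball is 10 mm thick.
- ball_knob: Black ball-shaped knob, 29 mm across, 33 mm high: the workpiece, standing loose on the middle of the turntable inside a low brass ring (24 mm outer radius, top 53 mm above the bench). Its top is 81 mm above the bench. It rides with the table and must be neither touched nor lifted. Origin at the centre of its underside.
- grease_tin: Green tin with a pale lid, 62 mm across, 42 mm high. Loose bystander, to be left where it stands. Origin at the centre of its underside.
- pager_box: Grey hand call unit, 62 x 42 mm, 20 mm high. Loose bystander, to be left where it stands. Origin at the centre of its underside.
- side_cutters: Red-handled side cutters lying flat, 151 x 52 mm, 12 mm high. Loose bystander, to be left where it stands. Origin at the centre of its underside.
- torque_driver: Black-handled torque driver lying down, 180 mm long, 42 mm high. Loose bystander, to be left where it stands. Origin at the centre of its underside.
- column_clip: Pale nylon clip, 72 x 20 mm, 11 mm high. Loose bystander, to be left where it stands. Origin at the centre of its underside.
- oil_bottle: Pale oil bottle with a red spout, 48 mm across, 145 mm high. Loose bystander, to be left where it stands. Origin at the centre of its underside.
- label_roll: White label roll, 76 mm across, 46 mm high. Loose bystander, to be left where it stands. Origin at the centre of its underside.

How it is judged:
By the outcome, as a careful person would: the job done as asked, in the order asked, and still so for the second after the job is handed in, with the robot touching nothing.
It also fails if it takes over 72 s, if anything falls off the work surface, if the arm or the gripper's body presses on something with over 40 N, if the wrist force passes 120 N, or if a joint passes its speed limit or range.

ROBOT

A 6-joint arm with a two-finger parallel gripper is mounted at the origin on a cart in front of the work surface, level with it; the furniture and walls round the work are solid. World frame = base frame: x ahead of the robot, y to its left, z up, the work surface at z = 0. Lengths are in mm, angles in rad, forces in N, time in s.
With the tool pointing down it reaches from about 350 to 875 mm from the base axis. Payload 4.2 kg.
Tool frame: the origin (TCP) lies at the very end of the fingers, on their centre line; the grasp point (between the pads) lies manip.grasp_offset behind it (manip.grasp_offset is the distance from the TCP to the grasp point, in mm); z points along the fingers, y is the direction in which the jaws open and shut (so a half turn about z gives the same grasp; the last joint's range is limited). The gripper opens to 85 mm and grips with 20 to 120 N. Pads are 22 mm wide; open, the fingers measure 114 mm over their backs; the gripper's body (76 mm by 85 mm) begins 54 mm behind the grasp point. The pads swing forward as they close: fully open they stand 13 mm farther back than shut.
Start: joints at [-0.882, 0.385, 0.008, 0, -1.194, -0.259], TCP at [260.443, -568.127, 231.312] pointing down, gripper open.
Joint ranges: [-3.14, 3.14], [-1.21, 2.06], [-1.07, 1.41], [-3.16, 2.05], [-2.99, -0.16], [-3.1, 3.1]. Speed limits (rad/s): [2.79, 2.79, 3.14, 3.14, 3.14, 3.14].

INTERFACE

Orientations are given as [roll, pitch, yaw] about the fixed x, y, z axes, in that order (R = Rz(yaw) Ry(pitch) Rx(roll)).
In Python, from plant import manip gives the robot as it stands.
- The arm moves only by the tool servo_tool, never from a script. Its argument "rows" is text: rows parted by semicolons, each of 4 numbers parted by spaces: the shift along the tool's x, y, z in units of 30 mm (1.0 is 30 mm), then the turn about the tool's z in rad. In form: tx ty tz turn; .... A call has 1 to 10 rows; each row is the pose to reach, as a shift and turn from the pose commanded when the call began, along the tool's axes at that moment; what a row does not reach only later rows make up. A row lasts 1/12 s, in which the tool goes at most 41.7 mm and 7.16 degrees, less where a joint would pass 70% of its speed; a pose out of reach is approached as far as the arm can. A call with a gripper value outside its range is refused whole. "fingers" is the gripper command: -1 is shut, 1 is fully open, values between are in proportion, set as the call begins (left out, the last holds). The fingers move at their own pace and stop on an object; "squeeze" is the grip in N (left out, the last holds). Time passes only in rows, so rows that repeat a pose let the fingers close. It gives the time, the measured TCP pose, the force and the opening at its end, in the units of the state.
- manip.get_state(): the state, without advancing time (a new reading comes with each control period).
- manip.read_camera(name): name is "side" or "top"; returns a dict with "image" (384x512x3 uint8, red, green, blue), "range_z" (384x512 float32, mm along the optical axis (not along the pixel's ray), 0 where there is no reading), "fx", "fy", "cx", "cy" (pixels), "xyz" and "attitude" of the camera in the world. Camera axes: x right, y up, looking along -z (the intrinsics and any distortion apply to the point x, -y, -z); pixel columns grow to the right and rows downward; lengths in mm; the calibration is good to about 2 mm. A picture is of the moment at which its call begins.
- manip.close_job(): hands the job in, once; it reports no verdict.
The state is a dict: "time_s": time; "q": joint angles; "joint_velocities": joint speeds; "joint_efforts": joint torques, N m; "tcp_pos": TCP position; "orientation": TCP orientation; "ft_force": force on the tool from outside, world axes, zero at the start; "moment": the same for the moment, N m; "finger_gap": finger opening in mm.
Only numpy, scipy, OpenCV 4.12 (cv2) and the standard library are available. Lean on these libraries where they do the work, as an engineer would, in place of code of your own. Each camera call takes 0.05 s, during which the arm holds its last target. There are 200 camera calls.

## Working session

There is one attempt and no reset: what is moved stays moved. The work goes in short steps, Python scripts to look and compute and a tool call to move; the robot and the scene stay as the last step left them, time stands still between calls to the robot, and variables do not carry over. Pictures are saved under pics/ and viewed, about 8 in all and at most 12, crops included, and the job is handed in when it is done.

Besides the shell and the picture viewer there is one more tool, called after "Call:" by a JSON object that holds its "api" and its "payload", one argument or row to a line. servo_tool: Moves the arm, as the interface text tells. Its arguments: {"type":"object","properties":{"rows":{"type":"string"},"fingers":{"type":"number"},"squeeze":{"type":"number"}},"required":["rows"]}

```bash
mkdir -p pics; ls
cat > h.py <<'E'
import numpy as np, cv2
from scipy.spatial.transform import Rotation as R
from plant import manip
def cam(name,fn=None):
    c=manip.read_camera(name)
    if fn: cv2.imwrite('pics/'+fn,c['image'][:,:,::-1])
    return c
def Rm(c):
    a=np.array(c['attitude'],float)
    return a if a.shape==(3,3) else R.from_euler('xyz',a).as_matrix()
def ray(c,u,v):
    d=np.array([(u-c['cx'])/c['fx'],-(v-c['cy'])/c['fy'],-1.]); return np.array(c['xyz']),Rm(c)@d
def onz(c,u,v,z):
    p,d=ray(c,u,v); return p+d*(z-p[2])/d[2]
def cloud(c):
    z=c['range_z']; v,u=np.mgrid[:z.shape[0],:z.shape[1]]
    P=np.stack([(u-c['cx'])/c['fx']*z,-(v-c['cy'])/c['fy']*z,-z],-1)
    return P@Rm(c).T+np.array(c['xyz'])
E
python3 - <<'E'
from h import *
for n in('top','side'):
    c=cam(n,n+'0.png'); print({k:v for k,v in c.items() if k not in('image','range_z')})
s=manip.get_state();print(s, manip.grasp_offset)
E
```

```text
pics
{'fx': 479.2367531394905, 'fy': 479.2367531394905, 'cx': 247.71712014360907, 'cy': 191.8963373088538, 'xyz': array([ 326.94861555,   73.64488215, 1436.55899943]), 'attitude': array([ 0.13112054, -0.08695788, -1.5844793 ])}
{'fx': 491.6397665524526, 'fy': 491.6397665524526, 'cx': 259.5668282511383, 'cy': 199.18615925673663, 'xyz': array([ 466.64006449, 1174.26178159, 1155.3803405 ]), 'attitude': array([ 0.84924366, -0.00882613, -3.09629843])}
{'time_s': 0.1, 'q': array([-8.82407233e-01,  3.85479632e-01,  6.76014714e-03, -4.38879290e-04,
       -1.19402149e+00, -2.58626958e-01]), 'joint_velocities': array([ 6.60132034e-05, -5.84031283e-04,  3.31204986e-03, -5.04483173e-05,
        3.28742059e-04,  7.22801186e-04]), 'joint_efforts': array([-5.19090172e-04, -3.93318880e+01,  1.88929904e+01,  4.19793069e+00,
       -2.57052234e-03,  6.75234034e-06]), 'tcp_pos': array([ 260.21856603, -567.67043621,  230.32950901]), 'orientation': array([ 3.13960836e+00, -1.03140663e-04, -2.71199229e+00]), 'ft_force': array([ 0.4091537 ,  0.29987678, -0.03276324]), 'moment': array([ 0.01687923, -0.02394965, -0.03109944]), 'finger_gap': 85.49118661172758} 18.700000000000003
```

View pics/top0.png

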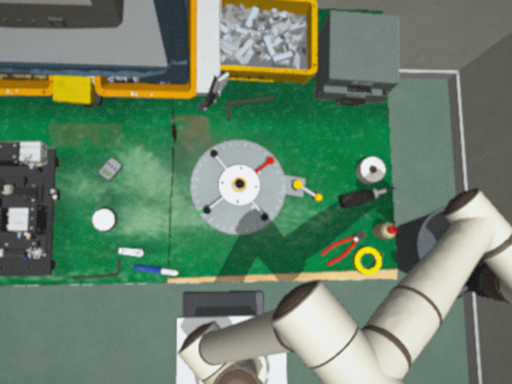

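View pics/side0.png

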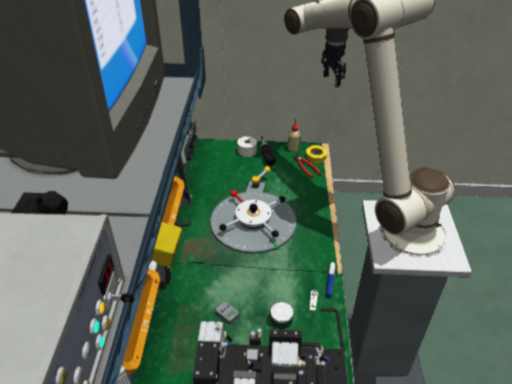

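The top view shows the table centre near (239,185), the red ball at (270,160), the brake hinge at (298,186) and the brake ball at (319,198). I haven't spotted the green mark yet, so I'll measure and view an enlarged crop.

Run:
```python
from h import *
c=cam('top'); im=c['image']; 
crop=im[130:245,180:335]; cv2.imwrite('pics/crop1.png',cv2.resize(crop,None,fx=5,fy=5,interpolation=cv2.INTER_CUBIC)[:,:,::-1])
h=cv2.cvtColor(im,cv2.COLOR_RGB2HSV).astype(int)
H,S,V=h[...,0],h[...,1],h[...,2]
win=np.zeros(H.shape,bool);win[130:245,180:335]=1
def blobs(m,z,name,lo=5):
    n,l,st,ce=cv2.connectedComponentsWithStats((m&win).astype(np.uint8))
    for i in range(1,n):
        if st[i,4]>=lo: print(name,ce[i].round(1),st[i],onz(c,*ce[i],z).round(1))
blobs(((H<6)|(H>174))&(S>150)&(V>90),42,'red')
blobs((H>20)&(H<35)&(S>130)&(V>120),42,'yel')
blobs((H>10)&(H<30)&(S>60)&(V>60),53,'brass')
blobs((V<50),42,'black')
# plate: grey, ellipse
m=((S<50)&(V>90)&win).astype(np.uint8)
g=((H>40)&(H<90)&(S>90)&win)
d=np.hypot(*(np.indices(H.shape)-np.array([186,239])[:,None,None]))
m2=(g&(d<44))
blobs(m2,17,'green',2)
# plate fit via depth cloud
P=cloud(c)
sel=win&(abs(P[...,2]-12)<5)&(S<60)
print(P[sel].mean(0),sel.sum())
n,l,st,ce=cv2.connectedComponentsWithStats(m); i=1+st[1:,4].argmax()
cn=max(cv2.findContours((l==i).astype(np.uint8),0,cv2.CHAIN_APPROX_NONE)[0],key=len)[:,0]
Q=np.array([onz(c,u,v,12)[:2] for u,v in cn])
from scipy.optimize import least_squares
f=least_squares(lambda p:np.hypot(*(Q-p[:2]).T)-p[2],[450,90,145],loss='soft_l1',f_scale=2);print('plate',f.x)
s=win&(abs(P[...,2]-48)<3)&(S<70)&(d<22); Q=P[s]
print('disc',Q.mean(0),(Q.max(0)+Q.min(0))/2,s.sum())
```

```text
red [266.1 163. ] [256 157  18  15  62] [ 596.5 -106.7   42. ]
yel [234.8 180.4] [233 179   5   5  10] [544.1 -12.7  42. ]
yel [243.5 182.9] [240 179   6  11  18] [536.7 -38.3  42. ]
yel [297.  184.2] [293 180   9   9  66] [ 532.7 -198.    42. ]
yel [318.3 197.1] [314 193   9   9  55] [ 493.8 -261.3   42. ]
brass [239.1 183.8] [232 177  15  15 107] [532.3 -24.6  53. ]
brass [297.1 184.3] [292 180  11  10  85] [ 530.8 -196.2   53. ]
brass [317.8 196.7] [314 193   8   8  51] [ 493.6 -257.3   53. ]
black [213.3 152.9] [212 151   4   5  13] [626.4  50.2  42. ]
black [239.1 183.4] [237 181   6   6  24] [535.3 -25.4  42. ]
black [206.6 209.8] [205 208   5   5  17] [457.7  70.4  42. ]
black [264.  216.7] [262 214   5   6  23] [436.2 -97.5  42. ]
green [203.  209.8] [202 209   3   3   5] [460.   80.9  17. ]
[529.38567499 -30.50977419  11.29869392] 4830
plate [531.73696179 -26.52499279 144.5765461 ]
disc [531.87138856 -23.71517119  47.63353913] [531.59803872 -23.43996458  47.99614454] 765
```

View pics/crop1.png

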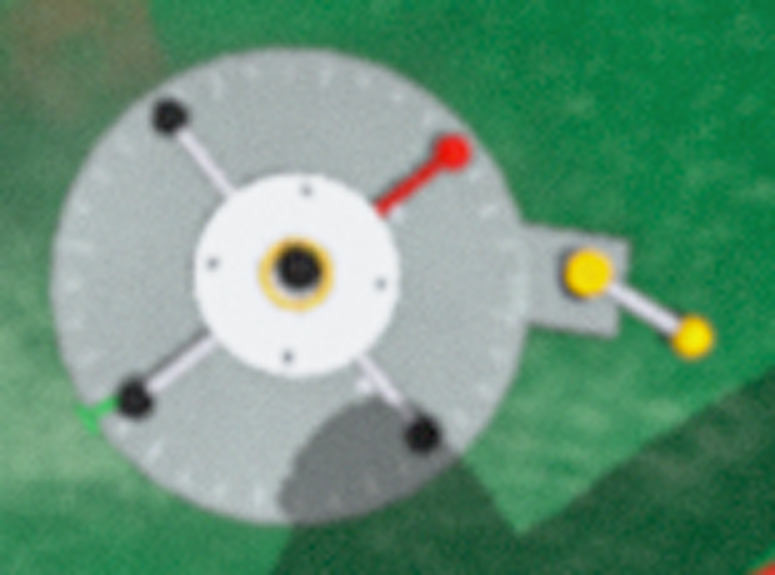

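The crop shows the green mark at about (92,415) in the crop, which is px (198,213), partly under a black ball. The red ball is at crop (453,153), so red needs about a half turn. I'll push clockwise on the robot side, in two 90° strokes. First I'll shut the fingers and move to a point above the table.

```bash
cat >> h.py <<'E'
C=np.array([531.5,-23.8])
def rows(tg,n=None):
    """tg: list of (x,y,z,yawdeg) -> tool-frame rows"""
    s=manip.get_state(); p=np.array(s['tcp_pos']); yaw=s['orientation'][2]
    T=R.from_euler('xyz',[np.pi,0,yaw]).as_matrix(); out=[]
    for x,y,z,w in tg:
        d=T.T@(np.array([x,y,z])-p)/30; t=-((np.radians(w)-yaw+np.pi)%(2*np.pi)-np.pi)
        out.append('%.2f %.2f %.2f %.2f'%(*d,t))
    print('; '.join(out)); return out
def pol(phi,r=88,z=30,c=None):
    a=np.radians(phi); c=C if c is None else c
    return (c[0]+r*np.cos(a),c[1]+r*np.sin(a),z,phi)
def st():
    s=manip.get_state(); p=s['tcp_pos']; print(round(s['time_s'],2),np.round(p,1),np.degrees(s['orientation']).round(1),np.round(s['ft_force'],1),round(s['finger_gap'],1),np.round(s['q'],2),'phi',np.degrees(np.arctan2(p[1]-C[1],p[0]-C[0])).round(1))
E
python3 -c "
from h import *
rows([pol(247,z=230),pol(247,z=130)])"
```

```text
-13.61 10.74 0.02 -0.74; -13.61 10.74 3.35 -0.74
```

Call:
{"api": "servo_tool", "payload": {
  "rows": "-0.7 0.5 0 -0.04; -2 1.6 0 -0.12; -3.3 2.6 0 -0.2; -4.6 3.6 0 -0.28; -5.9 4.6 0 -0.35; -7.2 5.6 0 -0.43; -8.4 6.6 0 -0.5; -9.5 7.5 0 -0.57; -10.4 8.2 0 -0.62; -11 8.7 0 -0.65",
  "fingers": -1,
  "squeeze": 20
}}

```text
time_s: 0.98
tcp_pos: [443.1, -209.3, 231.4]
orientation: [-3.141, 0.0, -2.06]
ft_force: [1.3, -1.2, 0.9]
finger_gap: 0.0
```

```bash
python3 -c "
from h import *
st();rows([pol(247,z=230),pol(247,z=120),pol(247,z=60)])"
```

```text
0.98 [ 443.1 -209.3  231.4] [-180.    0. -118.] [ 1.3 -1.2  0.9] 0.0 [-0.11  0.15 -0.31 -0.   -1.1  -0.38] phi -115.5
-3.92 0.05 0.05 -0.09; -3.92 0.05 3.71 -0.09; -3.92 0.05 5.71 -0.09
```

Call:
{"api": "servo_tool", "payload": {
  "rows": "-1 0 0 -0.03; -2 0 0 -0.06; -3 0 0 -0.09; -3.5 0 0.7 -0.09; -3.5 0 1.7 -0.09; -3.5 0 2.6 -0.09; -3.5 0 3.3 -0.09; -3.5 0 3.7 -0.09; -3.5 0 3.7 -0.09; -3.5 0 3.7 -0.09"
}}

```text
time_s: 1.82
tcp_pos: [492.1, -118.7, 120.0]
orientation: [3.14, -0.001, -1.971]
ft_force: [0.8, -0.5, 0.2]
finger_gap: -0.2
```

Run:
```python
from h import *
st();rows([pol(247,z=120),pol(247,z=60),pol(247,z=30)])
c=cam('side'); im=c['image'][160:270,190:330]; cv2.imwrite('pics/s1.png',cv2.resize(im,None,fx=5,fy=5,interpolation=cv2.INTER_CUBIC)[:,:,::-1])
```

```text
1.82 [ 492.1 -118.7  120. ] [ 1.799e+02 -1.000e-01 -1.130e+02] [ 0.8 -0.5  0.2] -0.2 [ 0.08  0.3  -0.43  0.   -0.84 -0.49] phi -112.5
-0.49 0.03 -0.00 0.00; -0.49 0.03 2.00 0.00; -0.49 0.03 3.00 0.00
```

View pics/s1.png

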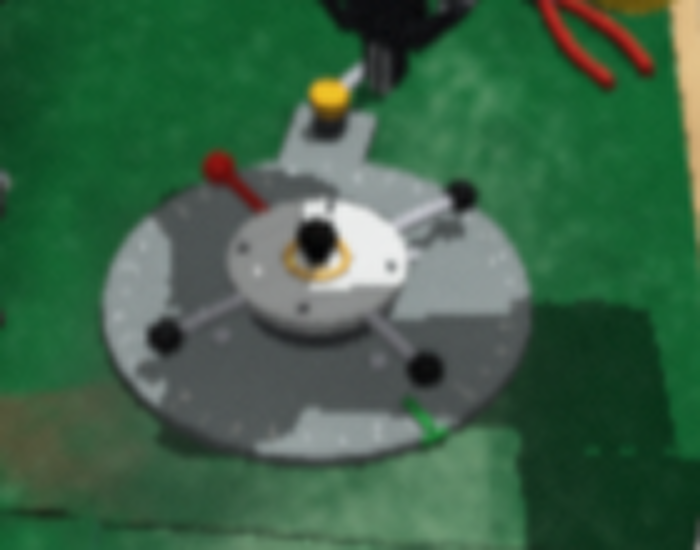

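The side crop shows the whole green mark, running from (408,402) to (433,437) in the crop. The gripper is shut and well above the table. I'll locate the mark precisely and prepare the descent.

```bash
cat >> h.py <<'E'
def ang(p,c=None):
    c=C if c is None else c
    return np.degrees(np.arctan2(p[1]-c[1],p[0]-c[0]))
def mark(c):
    # side view: bright green inside the grey plate
    h=cv2.cvtColor(c['image'],cv2.COLOR_RGB2HSV).astype(int); H,S,V=h[...,0],h[...,1],h[...,2]
    v,u=np.nonzero((H>40)&(H<90)&(S>90)&(V>40)); o=[]
    for a,b in zip(u,v):
        p=onz(c,a,b,17); r=np.hypot(*(p[:2]-C))
        if 95<r<142: o.append(p)
    return np.array(o)
E
python3 - <<'E'
from h import *
c=cam('side')
o=mark(c)
o=o[[80<ang(p)<180 for p in o]]
print(len(o),[(p[:2].round(0).tolist(),ang(p).round(1),round(np.hypot(*(p[:2]-C)),0)) for p in o]);print(ang(o.mean(0)))
for u,v in((271.6,240.4),(276.6,247.4)): p=onz(c,u,v,17);print(p,ang(p),np.hypot(*(p[:2]-C)))
# centre by side: brass ring / balls
for n,(a,b) in dict(b1=(165,336),b2=(425,370),b3=(461,196),red=(218,166)).items():
    p=onz(c,190+a/5-.4,160+b/5-.4,42);print(n,p.round(1),ang(p).round(1),np.hypot(*(p[:2]-C)).round(1))
E
```

```text
18 [([470.0, 73.0], np.float64(122.7), np.float64(114.0)), ([470.0, 77.0], np.float64(121.5), np.float64(118.0)), ([466.0, 77.0], np.float64(122.9), np.float64(120.0)), ([463.0, 77.0], np.float64(124.2), np.float64(121.0)), ([470.0, 81.0], np.float64(120.5), np.float64(122.0)), ([466.0, 81.0], np.float64(121.8), np.float64(124.0)), ([463.0, 81.0], np.float64(123.1), np.float64(125.0)), ([460.0, 81.0], np.float64(124.4), np.float64(127.0)), ([466.0, 86.0], np.float64(120.8), np.float64(127.0)), ([463.0, 85.0], np.float64(122.1), np.float64(129.0)), ([460.0, 85.0], np.float64(123.3), np.float64(131.0)), ([457.0, 85.0], np.float64(124.5), np.float64(132.0)), ([463.0, 90.0], np.float64(121.1), np.float64(133.0)), ([460.0, 90.0], np.float64(122.3), np.float64(134.0)), ([457.0, 89.0], np.float64(123.5), np.float64(136.0)), ([460.0, 94.0], np.float64(121.4), np.float64(138.0)), ([456.0, 94.0], np.float64(122.5), np.float64(140.0)), ([453.0, 94.0], np.float64(123.7), np.float64(141.0))]
122.58157989972159
[467.67680051  78.6199      17.        ] 121.92919335045309 120.67823626964496
[451.09546363 108.29875933  17.        ] 121.32761554208 154.644662648765
b1 [626.9  50.6  42. ] 38.0 121.0
b2 [458.9  72.3  42. ] 127.1 120.4
b3 [438.  -96.6  42. ] -142.1 118.5
red [ 607.2 -118.9   42. ] -51.5 121.6
```

Call:
{"api": "servo_tool", "payload": {
  "rows": "-0.5 0 0.5 0; -0.5 0 1 0; -0.5 0 1.6 0; -0.5 0 2.2 0; -0.5 0 2.6 0; -0.5 0 3 0; -0.5 0 3 0; -0.5 0 3 0"
}}

```text
time_s: 2.58
tcp_pos: [498.8, -104.9, 31.0]
orientation: [-3.141, 0.0, -1.972]
ft_force: [-0.4, -0.7, 0.1]
finger_gap: -0.2
```

Run:
```python
from h import *
st();rows([pol(247-5*i) for i in range(1,11)])
```

```text
2.58 [ 498.8 -104.9   31. ] [-179.9    0.  -113. ] [-0.4 -0.7  0.1] -0.2 [ 0.11  0.44 -0.52  0.   -0.62 -0.51] phi -112.0
0.01 0.31 0.03 0.09; -0.03 0.56 0.03 0.18; -0.08 0.81 0.03 0.26; -0.16 1.06 0.03 0.35; -0.26 1.29 0.03 0.44; -0.38 1.52 0.03 0.52; -0.51 1.74 0.03 0.61; -0.67 1.94 0.03 0.70; -0.84 2.13 0.03 0.79; -1.03 2.30 0.03 0.87
```

Call:
{"api": "servo_tool", "payload": {
  "rows": "0 0.3 0 0.09; 0 0.5 0 0.18; -0.08 0.8 0 0.26; -0.16 1.05 0 0.35; -0.26 1.3 0 0.44; -0.38 1.5 0 0.52; -0.51 1.74 0 0.61; -0.67 1.94 0 0.7; -0.84 2.13 0 0.79; -1.03 2.3 0 0.87"
}}

```text
time_s: 3.42
tcp_pos: [448.0, -49.4, 32.1]
orientation: [-3.141, 0.004, -2.846]
ft_force: [0.6, -2.4, -1.4]
finger_gap: 0.0
```

Run:
```python
from h import *
st();a=manip.get_state()['tcp_pos'];f=ang(a)%360;rows([pol(f-5*i) for i in range(1,11)])
```

```text
3.42 [448.  -49.4  32.1] [-179.9    0.2 -163.1] [ 0.6 -2.4 -1.4] 0.0 [ 0.25  0.36 -0.66  0.   -0.55 -1.53] phi -162.9
0.01 0.26 0.07 0.09; -0.02 0.51 0.07 0.17; -0.08 0.76 0.07 0.26; -0.15 1.00 0.07 0.35; -0.25 1.24 0.07 0.43; -0.37 1.47 0.07 0.52; -0.50 1.68 0.07 0.61; -0.66 1.89 0.07 0.70; -0.83 2.08 0.07 0.78; -1.02 2.25 0.07 0.87
```

Call:
{"api": "servo_tool", "payload": {
  "rows": "0 0.26 0.05 0.09; 0 0.5 0.05 0.17; -0.08 0.76 0.05 0.26; -0.15 1 0.05 0.35; -0.25 1.24 0.05 0.43; -0.37 1.47 0.05 0.52; -0.5 1.68 0.05 0.61; -0.66 1.89 0.05 0.7; -0.83 2.08 0.05 0.78; -1.02 2.25 0.05 0.87"
}}

```text
time_s: 4.25
tcp_pos: [456.1, 23.9, 30.4]
orientation: [3.141, 0.001, 2.567]
ft_force: [-2.2, -2.4, 2.9]
finger_gap: -0.2
```

Run:
```python
from h import *
st();f=ang(manip.get_state()['tcp_pos'])%360;rows([pol(f+3),pol(f+8),pol(f+12),pol(f+12,z=120)])
c=cam('side'); im=c['image'][150:260,190:330]; cv2.imwrite('pics/s2.png',cv2.resize(im,None,fx=5,fy=5,interpolation=cv2.INTER_CUBIC)[:,:,::-1])
```

```text
4.25 [456.1  23.9  30.4] [180.    0.  147.1] [-2.2 -2.4  2.9] -0.2 [ 0.41  0.37 -0.64  0.   -0.55 -2.56] phi 147.7
-0.05 -0.15 0.01 -0.06; -0.07 -0.41 0.01 -0.15; -0.11 -0.61 0.01 -0.22; -0.11 -0.61 -2.99 -0.22
```

View pics/s2.png

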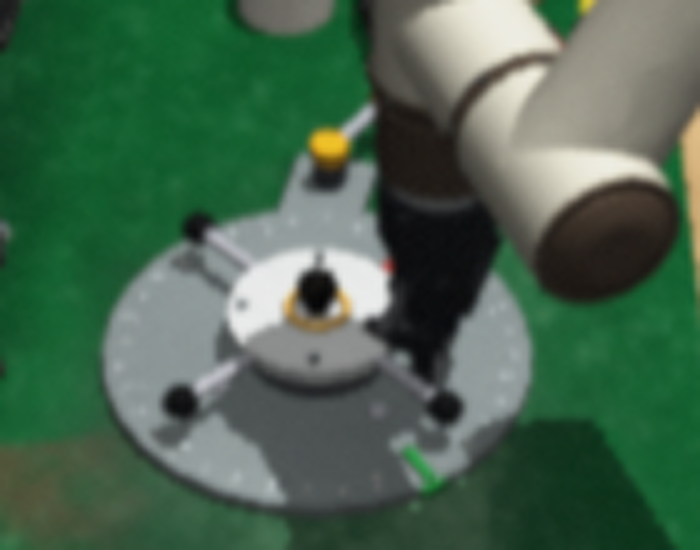

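The side crop shows a black spoke pushed to about 134°, with its ball at crop (444,407). The mark runs (405,447)–(435,487), the knob is untouched, and a bit of red shows behind the gripper. I'll lift and reposition behind the red spoke.

Call:
{"api": "servo_tool", "payload": {
  "rows": "-0.05 -0.15 0 -0.06; -0.07 -0.4 0 -0.15; -0.1 -0.6 0 -0.22; -0.1 -0.6 -0.7 -0.22; -0.1 -0.6 -1.6 -0.22; -0.1 -0.6 -2.4 -0.22; -0.1 -0.6 -3 -0.22; -0.1 -0.6 -3 -0.22; -0.1 -0.6 -3 -0.22"
}}

```text
time_s: 5.05
tcp_pos: [449.9, 7.6, 120.8]
orientation: [3.138, 0.004, 2.793]
ft_force: [-0.8, 0.2, -0.7]
finger_gap: 0.1
```

Run:
```python
from h import *
st();f=ang(manip.get_state()['tcp_pos'])%360
rows([pol(a,z=120) for a in np.linspace(f,252,15)[1:]])
```

```text
5.05 [449.9   7.6 120.8] [179.8   0.2 160. ] [-0.8  0.2 -0.7] 0.1 [ 0.38  0.21 -0.56 -0.   -0.79 -2.3 ] phi 158.9
0.01 -0.34 0.03 -0.10; -0.05 -0.68 0.03 -0.21; -0.14 -1.00 0.03 -0.33; -0.27 -1.32 0.03 -0.45; -0.43 -1.62 0.03 -0.56; -0.63 -1.89 0.03 -0.68; -0.86 -2.15 0.03 -0.79; -1.11 -2.37 0.03 -0.91; -1.39 -2.56 0.03 -1.03; -1.69 -2.72 0.03 -1.14; -2.01 -2.84 0.03 -1.26; -2.34 -2.93 0.03 -1.37; -2.68 -2.98 0.03 -1.49; -3.02 -2.99 0.03 -1.61
```

Call:
{"api": "servo_tool", "payload": {
  "rows": "0 -0.3 0 -0.1; 0 -0.7 0 -0.21; -0.14 -1 0 -0.33; -0.27 -1.32 0 -0.45; -0.43 -1.6 0 -0.56; -0.63 -1.9 0 -0.68; -0.86 -2.15 0 -0.79; -1.11 -2.37 0 -0.91; -1.4 -2.56 0 -1.03; -1.7 -2.72 0 -1.14"
}}

```text
time_s: 5.88
tcp_pos: [468.1, -87.5, 117.9]
orientation: [3.14, -0.001, -2.345]
ft_force: [0.3, 0.1, 0.6]
finger_gap: -0.1
```

Call:
{"api": "servo_tool", "payload": {
  "rows": "-0.1 -0.33 0 -0.1; 0 -0.67 0 -0.2; -0.1 -1 0 -0.33; -0.25 -1.3 0 -0.45; -0.25 -1.3 0 -0.47; -0.25 -1.3 0 -0.47; -0.25 -1.3 0 -0.47"
}}

```text
time_s: 6.47
tcp_pos: [500.7, -108.9, 118.1]
orientation: [3.14, -0.0, -1.884]
ft_force: [0.3, 0.1, -0.3]
finger_gap: -0.1
```

Run:
```python
from h import *
st();rows([pol(252,z=100),pol(252,z=30)])
for n in('side','top'):
    c=cam(n);h=cv2.cvtColor(c['image'],cv2.COLOR_RGB2HSV).astype(int);H,S,V=h[...,0],h[...,1],h[...,2]
    v,u=np.nonzero(((H<6)|(H>174))&(S>150)&(V>60)); P=np.array([onz(c,a,b,42) for a,b in zip(u,v)]);r=np.hypot(*(P[:,:2]-C).T);P=P[(r<136)];r=r[r<136]
    if len(P): print(n,len(P),ang(P.mean(0))%360,r.min(),r.max())
```

```text
6.47 [ 500.7 -108.9  118.1] [ 179.9   -0.  -108. ] [ 0.3  0.1 -0.3] -0.1 [ 0.1   0.31 -0.42 -0.   -0.84 -0.42] phi -109.9
-0.08 -0.10 0.60 0.00; -0.08 -0.10 2.94 0.00
side 43 225.1347813564821 67.51762754386223 130.85342797208892
top 66 225.14604846045367 64.06470690603555 128.50581902412276
```

Call:
{"api": "servo_tool", "payload": {
  "rows": "-0.1 -0.1 0.5 0; -0.1 -0.1 1 0; -0.1 -0.1 1.6 0; -0.1 -0.1 2.2 0; -0.1 -0.1 2.6 0; -0.1 -0.1 2.9 0; -0.1 -0.1 2.9 0; -0.1 -0.1 2.9 0"
}}

```text
time_s: 7.23
tcp_pos: [505.4, -107.0, 31.9]
orientation: [3.141, -0.0, -1.882]
ft_force: [0.2, 0.4, 0.2]
finger_gap: 0.1
```

Run:
```python
from h import *
st();f=ang(manip.get_state()['tcp_pos'])%360;rows([pol(f-5*i) for i in range(1,11)])
```

```text
7.23 [ 505.4 -107.    31.9] [ 180.    -0.  -107.8] [0.2 0.4 0.2] 0.1 [ 0.11  0.44 -0.5   0.   -0.63 -0.42] phi -107.4
0.02 0.26 0.06 0.08; -0.01 0.51 0.06 0.17; -0.07 0.76 0.06 0.26; -0.14 1.00 0.06 0.34; -0.24 1.24 0.06 0.43; -0.36 1.47 0.06 0.52; -0.49 1.69 0.06 0.60; -0.65 1.89 0.06 0.69; -0.82 2.08 0.06 0.78; -1.01 2.25 0.06 0.87
```

Call:
{"api": "servo_tool", "payload": {
  "rows": "0 0.26 0.05 0.08; 0 0.5 0.05 0.17; -0.07 0.76 0.05 0.26; -0.14 1 0.05 0.34; -0.24 1.24 0.05 0.43; -0.36 1.47 0.05 0.52; -0.5 1.68 0.05 0.6; -0.65 1.89 0.05 0.69; -0.82 2.08 0.05 0.78; -1.01 2.25 0.05 0.87"
}}

```text
time_s: 8.07
tcp_pos: [451.0, -57.6, 31.5]
orientation: [-3.141, 0.002, -2.756]
ft_force: [0.3, -3.2, -0.9]
finger_gap: -0.1
```

Run:
```python
from h import *
st();f=ang(manip.get_state()['tcp_pos'])%360;rows([pol(f-5*i) for i in range(1,11)])
```

```text
8.07 [451.  -57.6  31.5] [-1.799e+02  1.000e-01 -1.579e+02] [ 0.3 -3.2 -0.9] -0.1 [ 0.23  0.37 -0.65  0.   -0.55 -1.42] phi -157.2
0.01 0.26 0.05 0.07; -0.02 0.51 0.05 0.16; -0.07 0.76 0.05 0.25; -0.14 1.01 0.05 0.34; -0.24 1.24 0.05 0.42; -0.35 1.47 0.05 0.51; -0.49 1.69 0.05 0.60; -0.64 1.89 0.05 0.69; -0.81 2.08 0.05 0.77; -1.00 2.26 0.05 0.86
```

Call:
{"api": "servo_tool", "payload": {
  "rows": "0 0.26 0.03 0.07; 0 0.5 0.03 0.16; -0.07 0.76 0.03 0.25; -0.14 1 0.03 0.34; -0.24 1.24 0.03 0.42; -0.35 1.47 0.03 0.51; -0.49 1.69 0.03 0.6; -0.64 1.89 0.03 0.69; -0.81 2.08 0.03 0.77; -0.9 2.17 0.03 0.82"
}}

```text
time_s: 8.9
tcp_pos: [451.2, 13.2, 30.7]
orientation: [3.141, 0.001, 2.708]
ft_force: [-0.3, -2.1, 2.2]
finger_gap: -0.2
```

```bash
cat >> h.py <<'E'
def balls(c):
    """angles of ball centres (circle blobs near r=120) by colour, plus the red rod pixel angle"""
    h=cv2.cvtColor(c['image'],cv2.COLOR_RGB2HSV).astype(int);H,S,V=h[...,0],h[...,1],h[...,2]
    for nm,m in(('red',((H<6)|(H>174))&(S>150)&(V>60)),('blk',V<45)):
        n,l,s_,ce=cv2.connectedComponentsWithStats(m.astype(np.uint8))
        for i in range(1,n):
            if s_[i,4]<6: continue
            v,u=np.nonzero(l==i);P=np.array([onz(c,a,b,42) for a,b in zip(u,v)])[:,:2];r=np.hypot(*(P-C).T)
            if 60<np.median(r)<135 and s_[i,4]<150:
                print(nm,len(P),'ang %.1f r %.0f'%(ang(P.mean(0))%360,np.hypot(*(P.mean(0)-C))),'outer ang %.1f n%d'%(ang(P[r>106].mean(0))%360 if (r>106).any() else -1,(r>106).sum()))
E
python3 - <<'E'
from h import *
st();f=ang(manip.get_state()['tcp_pos'])%360;rows([pol(f-2*i) for i in range(1,11)])
for n in('side','top'):
    print(n);c=cam(n);balls(c)
o=mark(cam('side')); o=o[[80<ang(p)<180 for p in o]];print('mark',len(o),ang(o.mean(0)))
E
```

```text
8.9 [451.2  13.2  30.7] [1.800e+02 1.000e-01 1.552e+02] [-0.3 -2.1  2.2] -0.2 [ 0.39  0.37 -0.66  0.   -0.55 -2.4 ] phi 155.2
-0.01 0.10 0.02 0.03; -0.02 0.20 0.02 0.07; -0.03 0.31 0.02 0.10; -0.04 0.41 0.02 0.14; -0.06 0.51 0.02 0.17; -0.08 0.61 0.02 0.21; -0.10 0.71 0.02 0.24; -0.13 0.81 0.02 0.28; -0.16 0.91 0.02 0.31; -0.19 1.00 0.02 0.35
side
red 61 ang 143.0 r 103 outer ang 142.9 n31
blk 18 ang 324.0 r 123 outer ang 324.0 n18
blk 14 ang 92.5 r 72 outer ang -1.0 n0
blk 28 ang 54.1 r 122 outer ang 54.1 n28
top
mark 15 122.08080406262594
```

Call:
{"api": "servo_tool", "payload": {
  "rows": "0 0.1 0.02 0.03; 0 0.2 0.02 0.07; 0 0.31 0.02 0.1; -0.04 0.41 0.02 0.14; -0.06 0.51 0.02 0.17; -0.08 0.61 0.02 0.21; -0.1 0.7 0.02 0.24; -0.12 0.78 0.02 0.27; -0.13 0.82 0.02 0.28; -0.13 0.82 0.02 0.28"
}}

```text
time_s: 9.88
tcp_pos: [463.7, 33.3, 28.9]
orientation: [-3.14, -0.001, 2.432]
ft_force: [-3.2, -0.8, 0.2]
finger_gap: 0.2
```

Run:
```python
from h import *
st();f=ang(manip.get_state()['tcp_pos'])%360;rows([pol(f-1*i) for i in range(1,7)])
c=cam('side');balls(c)
o=mark(c); o=o[[80<ang(p)<180 for p in o]];print('mark',len(o),ang(o.mean(0)))
cv2.imwrite('pics/s3.png',cv2.resize(c['image'][180:260,220:330],None,fx=7,fy=7,interpolation=cv2.INTER_CUBIC)[:,:,::-1])
```

```text
9.88 [463.7  33.3  28.9] [-1.799e+02 -1.000e-01  1.393e+02] [-3.2 -0.8  0.2] 0.2 [ 0.42  0.39 -0.62 -0.   -0.56 -2.7 ] phi 139.9
-0.02 0.05 -0.04 0.01; -0.02 0.10 -0.04 0.02; -0.02 0.15 -0.04 0.04; -0.03 0.20 -0.04 0.06; -0.03 0.26 -0.04 0.08; -0.03 0.31 -0.04 0.09
red 63 ang 127.7 r 102 outer ang 127.7 n32
blk 16 ang 309.3 r 123 outer ang 309.3 n16
blk 23 ang 39.0 r 123 outer ang 39.0 n23
blk 14 ang 91.5 r 72 outer ang -1.0 n0
mark 16 122.45433808770397
```

View pics/s3.png

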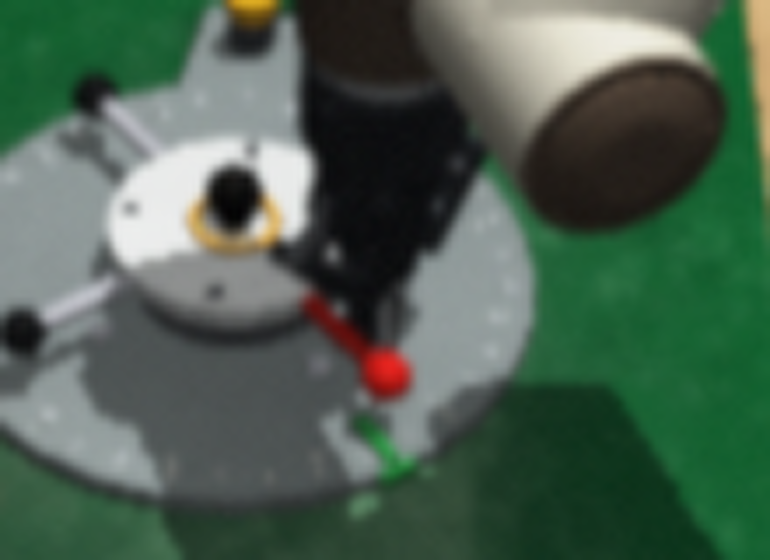

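Here red stands about 5° short of the mark: the red ball is at crop (386,372), and the mark runs (362,428)–(402,470). I'll push 4° more, slowly.

Call:
{"api": "servo_tool", "payload": {
  "rows": "0 0.04 0 0.01; 0 0.08 0 0.02; -0.01 0.12 0 0.03; -0.01 0.16 0 0.05; -0.02 0.2 0 0.06; -0.02 0.2 0 0.07; -0.02 0.2 0 0.07"
}}

```text
time_s: 10.52
tcp_pos: [469.2, 38.0, 28.8]
orientation: [3.141, 0.0, 2.361]
ft_force: [-2.5, 0.0, -0.1]
finger_gap: -0.3
```

Run:
```python
from h import *
st();f=ang(manip.get_state()['tcp_pos'])%360;rows([pol(f-1*i) for i in range(1,5)])
for i in range(2):
    c=cam('side');balls(c)
    o=mark(c); o=o[[80<ang(p)<180 for p in o]];print('mark',len(o),ang(o.mean(0)))
```

```text
10.52 [469.2  38.   28.8] [180.    0.  135.3] [-2.5  0.  -0.1] -0.3 [ 0.43  0.39 -0.61  0.   -0.57 -2.78] phi 135.2
0.01 0.05 -0.04 0.02; 0.01 0.10 -0.04 0.04; 0.00 0.15 -0.04 0.05; 0.00 0.20 -0.04 0.07
red 65 ang 123.0 r 101 outer ang 123.0 n35
blk 18 ang 304.5 r 123 outer ang 304.5 n18
blk 23 ang 34.2 r 123 outer ang 34.2 n23
blk 14 ang 91.5 r 72 outer ang -1.0 n0
mark 14 122.2040524101527
red 67 ang 123.0 r 101 outer ang 123.0 n35
blk 18 ang 304.5 r 123 outer ang 304.5 n18
blk 23 ang 34.2 r 123 outer ang 34.2 n23
blk 13 ang 92.0 r 72 outer ang -1.0 n0
mark 14 122.2040524101527
```

Red now reads within about 0.5–0.8° of the mark. I'll back off and lift clear so both cameras can check it.

Call:
{"api": "servo_tool", "payload": {
  "rows": "0 -0.2 0 -0.03; 0 -0.5 0 -0.1; 0 -0.6 0 -0.15; 0 -0.6 -0.7 -0.15; 0 -0.6 -1.6 -0.15; 0 -0.6 -2.6 -0.15; 0 -0.6 -3.4 -0.15; 0 -0.6 -4 -0.15; 0 -0.6 -4 -0.15"
}}

```text
time_s: 11.37
tcp_pos: [460.5, 26.2, 153.6]
orientation: [3.131, 0.008, 2.513]
ft_force: [0.8, 0.6, 0.2]
finger_gap: -0.0
```

Run:
```python
from h import *
st()
# next: above the brake start; hinge H, push radius 48
H=np.array([532.5,-197.5]);p=pol(-150,46,z=130,c=H); print(p)
rows([(*p[:3],-150),(C[0]-20,C[1]-170,150,-150)])
```

```text
11.37 [460.5  26.2 153.6] [179.4   0.5 144. ] [0.8 0.6 0.2] -0.0 [ 0.41  0.18 -0.5   0.   -0.88 -2.61] phi 144.8
(np.float64(492.66283142591584), np.float64(-220.5), 130, -150)
-5.71 -6.02 0.79 -1.15; -5.69 -4.93 0.12 -1.15
```

Call:
{"api": "servo_tool", "payload": {
  "rows": "-0.6 -0.6 0 -0.1; -1.2 -1.3 0 -0.22; -1.8 -1.9 0 -0.34; -2.4 -2.5 0 -0.46; -3 -3.1 0 -0.58; -3.6 -3.8 0 -0.7; -4.2 -4.4 0 -0.8; -4.8 -5 0 -0.9; -5.3 -5.5 0 -0.98; -5.6 -5.9 0 -0.98"
}}

```text
time_s: 12.2
tcp_pos: [489.0, -219.1, 148.3]
orientation: [-3.14, 0.002, -2.79]
ft_force: [0.8, -0.4, -0.4]
finger_gap: 0.2
```

Call:
{"api": "servo_tool", "payload": {
  "rows": "0 0 0 0; 0 0 0 0; 0 0 0 0"
}}

```text
time_s: 12.45
tcp_pos: [487.8, -216.8, 148.4]
orientation: [-3.142, 0.0, -2.792]
ft_force: [0.5, 0.9, -0.3]
finger_gap: 0.3
```

Run:
```python
from h import *
st()
a=cam('side');b=cam('top')
for c in(a,b):
    balls(c); o=mark(c)
    if len(o): o=o[[80<ang(p)<180 for p in o]];print('mark',len(o),o.mean(0),ang(o.mean(0)), 'r',np.hypot(*(o.mean(0)[:2]-C)))
A=cv2.resize(a['image'][185:260,220:320],None,fx=7.5,fy=7.5,interpolation=cv2.INTER_CUBIC)
cv2.imwrite('pics/s4.png',A[:,:,::-1])
B=cv2.resize(b['image'][130:245,180:335],None,fx=5,fy=5,interpolation=cv2.INTER_CUBIC)
cv2.imwrite('pics/t4.png',B[:,:,::-1])
```

```text
12.45 [ 487.8 -216.8  148.4] [-180.    0. -160.] [ 0.5  0.9 -0.3] 0.3 [-0.11  0.31 -0.33 -0.   -0.93 -1.11] phi -102.8
red 59 ang 122.8 r 102 outer ang 122.9 n32
blk 38 ang 304.0 r 124 outer ang 304.0 n38
blk 16 ang 213.7 r 120 outer ang 213.7 n16
blk 26 ang 33.6 r 123 outer ang 33.6 n26
blk 14 ang 91.5 r 72 outer ang -1.0 n0
mark 14 [462.33755364  86.01087598  17.        ] 122.2040524101527 r 129.77624000820455
red 70 ang 123.4 r 103 outer ang 123.4 n39
blk 9 ang 33.4 r 122 outer ang 33.4 n9
mark 8 [455.00237326  89.7867457   17.        ] 123.95920926950191 r 136.94464463827484
```

View pics/s4.png

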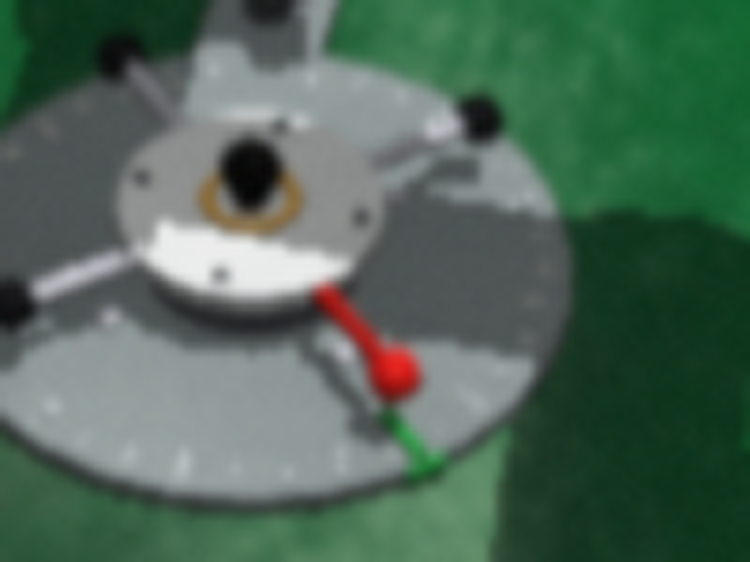

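View pics/t4.png

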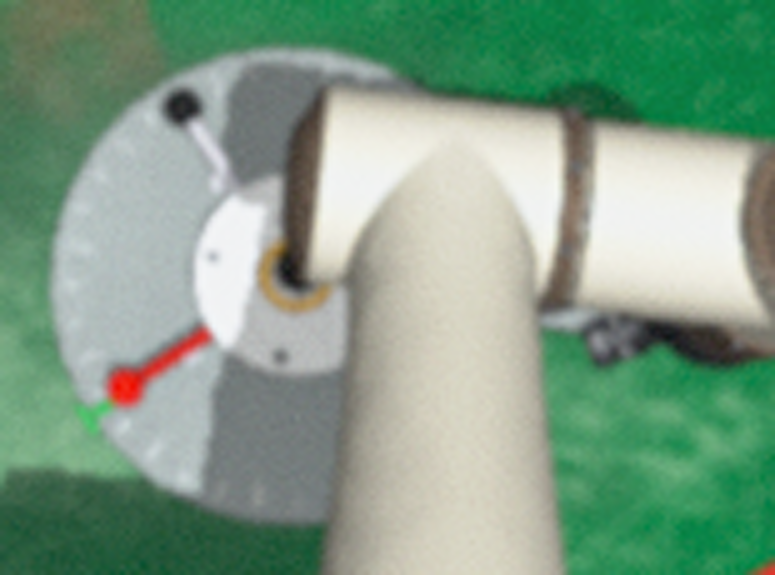

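The side crop shows the red ball at (397,372), with the mark right beyond it at (390,412)–(428,470). The top crop has the ball at (126,386) and the mark tip at (93,415). They line up to within about 0.5°, but the two views disagree on the sign. I'll do one subpixel check.

Run:
```python
from h import *
for n in('side','top'):
    I=np.mean([manip.read_camera(n)['image'].astype(float) for _ in range(3)],0);c=manip.read_camera(n)
    def prof(z,r0,r1,ch):
        A=np.radians(np.arange(108,138.1,.25));W=np.zeros(len(A))
        for r in np.arange(r0,r1,1.):
            P=np.c_[C[0]+r*np.cos(A),C[1]+r*np.sin(A),np.full(len(A),z)]
            q=(P-np.array(c['xyz']))@Rm(c);u=c['cx']+c['fx']*q[:,0]/-q[:,2];v=c['cy']-c['fy']*q[:,1]/-q[:,2]
            s=cv2.remap(I.astype(np.float32),u.astype(np.float32)[None],v.astype(np.float32)[None],cv2.INTER_LINEAR)[0]
            e=(s[:,0]-s[:,1:].max(1)) if ch==0 else s[:,1]-np.maximum(s[:,0],s[:,2])
            W+=np.clip(e/s.sum(1)-.03,0,None)
        W=np.where(W>.3*W.max(),W,0);return (W*np.degrees(A)).sum()/W.sum()
    print(n,'rod',prof(42,75,105,0),'ball',prof(42,112,130,0),'mark',[round(prof(17,a,b,1),2) for a,b in((122,128),(128,133),(133,138))])
```

```text
side rod 123.13571688162384 ball 122.80994316330492 mark [np.float64(121.91), np.float64(122.08), np.float64(122.21)]
top rod 123.08763454054092 ball 123.34759435120698 mark [np.float64(nan), np.float64(124.1), np.float64(123.82)]<stdin>:12: RuntimeWarning: invalid value encountered in scalar divide
```

The views bracket the target: about −0.7° from the side and +0.6° from the top. The side figure is partly biased because that camera sees the mark's side face. Red is on the mark to about 1 mm, so on to the brake. I'll descend beside the lever.

```bash
cat >> h.py <<'E'
HG=np.array([531.5,-197.3])
E
python3 - <<'E'
from h import *
q=lambda a,z=30:(*pol(a,40,z,HG)[:3],a)
rows([q(-163,148),q(-163,30)])
E
```

```text
-0.26 0.18 0.03 0.05; -0.26 0.18 3.96 0.05
```

Call:
{"api": "servo_tool", "payload": {
  "rows": "-0.2 0.2 0 0.05; -0.2 0.2 0.6 0.05; -0.2 0.2 1.4 0.05; -0.2 0.2 2.2 0.05; -0.2 0.2 2.9 0.05; -0.2 0.2 3.5 0.05; -0.2 0.2 3.9 0.05; -0.2 0.2 3.9 0.05; -0.2 0.2 3.9 0.05"
}}

```text
time_s: 13.7
tcp_pos: [491.1, -209.3, 31.5]
orientation: [3.141, -0.001, -2.842]
ft_force: [-0.2, 1.0, 0.6]
finger_gap: -0.5
```

Run:
```python
from h import *
st();f=ang(manip.get_state()['tcp_pos'],HG);print(f)
rows([(*pol(a,40,30,HG)[:3],a) for a in f+6*np.arange(1,11)])
```

```text
13.7 [ 491.1 -209.3   31.5] [ 1.800e+02 -1.000e-01 -1.628e+02] [-0.2  1.   0.6] -0.5 [-0.1   0.47 -0.45  0.   -0.65 -1.17] phi -102.3
-163.42350660039244
-0.08 -0.14 0.05 -0.09; -0.10 -0.28 0.05 -0.20; -0.13 -0.41 0.05 -0.30; -0.18 -0.54 0.05 -0.41; -0.24 -0.67 0.05 -0.51; -0.32 -0.79 0.05 -0.62; -0.41 -0.90 0.05 -0.72; -0.50 -1.00 0.05 -0.83; -0.61 -1.09 0.05 -0.93; -0.73 -1.16 0.05 -1.04
```

Call:
{"api": "servo_tool", "payload": {
  "rows": "-0.08 -0.14 0 -0.09; -0.1 -0.28 0 -0.2; -0.13 -0.41 0 -0.3; -0.18 -0.54 0 -0.41; -0.24 -0.67 0 -0.51; -0.32 -0.79 0 -0.62; -0.41 -0.9 0 -0.72; -0.5 -1 0 -0.83; -0.61 -1.09 0 -0.93; -0.73 -1.16 0 -1.04"
}}

```text
time_s: 14.53
tcp_pos: [520.0, -236.8, 32.9]
orientation: [3.137, -0.001, -1.797]
ft_force: [-5.3, -4.6, 1.6]
finger_gap: -0.4
```

```bash
cat >> h.py <<'E'
def lever(n):
    c=cam(n);h=cv2.cvtColor(c['image'],cv2.COLOR_RGB2HSV).astype(int);H,S,V=h[...,0],h[...,1],h[...,2]
    k,l,s_,ce=cv2.connectedComponentsWithStats(((H>20)&(H<35)&(S>130)&(V>70)).astype(np.uint8))
    for i in range(1,k):
        p=onz(c,*ce[i],42)
        if s_[i,4]>8 and np.hypot(*(p[:2]-HG))<110: print(n,s_[i,4],p[:2].round(1),'ang %.1f r %.0f'%(ang(p,HG),np.hypot(*(p[:2]-HG))))
E
python3 - <<'E'
from h import *
st();f=ang(manip.get_state()['tcp_pos'],HG);print(f)
rows([(*pol(a,40,30,HG)[:3],a) for a in f+3*np.arange(1,11)])
lever('side');lever('top')
E
```

```text
14.53 [ 520.  -236.8   32.9] [ 1.797e+02 -1.000e-01 -1.030e+02] [-5.3 -4.6  1.6] -0.4 [-0.14  0.51 -0.36  0.   -0.71 -0.08] phi -93.1
-106.26059022477995
-0.04 -0.07 0.10 0.00; -0.04 -0.14 0.10 -0.05; -0.04 -0.21 0.10 -0.10; -0.05 -0.28 0.10 -0.15; -0.06 -0.35 0.10 -0.20; -0.08 -0.42 0.10 -0.26; -0.10 -0.48 0.10 -0.31; -0.12 -0.55 0.10 -0.36; -0.15 -0.61 0.10 -0.41; -0.18 -0.68 0.10 -0.47
side 10 [ 546.5 -268.7] ang -78.1 r 73
side 46 [ 533.6 -201.5] ang -63.6 r 5
top 46 [ 529.  -197.7] ang -169.9 r 3
```

Call:
{"api": "servo_tool", "payload": {
  "rows": "-0.04 -0.07 0.05 -0.03; -0.04 -0.14 0.05 -0.06; -0.04 -0.21 0.05 -0.1; -0.05 -0.28 0.05 -0.15; -0.06 -0.35 0.05 -0.2; -0.08 -0.42 0.05 -0.26; -0.1 -0.48 0.05 -0.31; -0.12 -0.55 0.05 -0.36; -0.13 -0.57 0.05 -0.37; -0.13 -0.57 0.05 -0.37"
}}

```text
time_s: 15.47
tcp_pos: [535.6, -237.7, 31.5]
orientation: [3.133, 0.001, -1.433]
ft_force: [-9.9, -6.6, 6.1]
finger_gap: 0.2
```

Run:
```python
from h import *
st();f=ang(manip.get_state()['tcp_pos'],HG);print(f)
rows([(*pol(a,40,30,HG)[:3],a) for a in f+1.5*np.arange(1,8)])
lever('side');lever('top')
```

```text
15.47 [ 535.6 -237.7   31.5] [179.5   0.  -82.1] [-9.9 -6.6  6.1] 0.2 [-0.14  0.54 -0.32  0.   -0.73  0.28] phi -88.9
-84.18486580048867
-0.02 -0.04 0.05 0.01; -0.02 -0.07 0.05 -0.02; -0.02 -0.11 0.05 -0.04; -0.02 -0.14 0.05 -0.07; -0.03 -0.18 0.05 -0.09; -0.03 -0.21 0.05 -0.12; -0.03 -0.24 0.05 -0.15
side 19 [ 571.8 -260.9] ang -57.6 r 75
side 46 [ 533.9 -200.9] ang -56.4 r 4
top 68 [ 532.8 -198.3] ang -37.0 r 2
```

Call:
{"api": "servo_tool", "payload": {
  "rows": "0 -0.04 0 -0.02; 0 -0.08 0 -0.04; 0 -0.12 0 -0.06; -0.02 -0.16 0 -0.09; -0.02 -0.2 0 -0.12; -0.02 -0.2 0 -0.12"
}}

```text
time_s: 16.07
tcp_pos: [537.0, -238.6, 31.5]
orientation: [3.124, 0.003, -1.314]
ft_force: [-17.1, -16.1, 11.0]
finger_gap: 0.2
```

Run:
```python
from h import *
st();f=ang(manip.get_state()['tcp_pos'],HG);print(f)
lever('side');lever('top')
```

```text
16.07 [ 537.  -238.6   31.5] [179.    0.2 -75.3] [-17.1 -16.1  11. ] 0.2 [-0.14  0.54 -0.31  0.01 -0.74  0.39] phi -88.5
-82.44404748242165
side 17 [ 572.1 -259.7] ang -56.9 r 74
side 45 [ 533.4 -200.5] ang -59.5 r 4
top 68 [ 532.8 -198.3] ang -37.0 r 2
```

The force rose to 25 N with hardly any motion, so it's either at the stop or blocked. I'll back off and look.

Call:
{"api": "servo_tool", "payload": {
  "rows": "0 0.2 0 0; 0 0.5 0 0; 0 0.8 0 0; 0 1 0 0; 0 1 -0.8 0; 0 1 -1.8 0; 0 1 -3 0; 0 1 -4 0; 0 1 -4 0"
}}

```text
time_s: 16.92
tcp_pos: [521.4, -243.2, 157.9]
orientation: [-3.129, -0.008, -1.31]
ft_force: [0.7, -0.0, -0.3]
finger_gap: 0.5
```

Call:
{"api": "servo_tool", "payload": {
  "rows": "0 0.8 0 0; 0 1.8 0 0; 0 2.8 0 0; 0 3.8 0 0; 0 4.8 0 0; 0 5.5 0 0; 0 5.5 0 0; 0 5.5 0 0"
}}

```text
time_s: 17.58
tcp_pos: [357.1, -284.8, 150.8]
orientation: [-3.14, -0.001, -1.313]
ft_force: [0.0, -0.8, -0.9]
finger_gap: -0.0
```

Run:
```python
from h import *
st()
lever('side');lever('top')
b=cam('top');a=cam('side');balls(a);balls(b)
B=cv2.resize(b['image'][130:245,180:335],None,fx=5,fy=5,interpolation=cv2.INTER_CUBIC)
cv2.imwrite('pics/t5.png',B[:,:,::-1])
A=cv2.resize(a['image'][150:260,190:330],None,fx=5,fy=5,interpolation=cv2.INTER_CUBIC)
cv2.imwrite('pics/s5.png',A[:,:,::-1])
```

```text
17.58 [ 357.1 -284.8  150.8] [-1.799e+02 -1.000e-01 -7.520e+01] [ 0.  -0.8 -0.9] -0.0 [-0.32  0.18 -0.51 -0.   -0.88  0.57] phi -123.8
side 28 [ 571.  -264.5] ang -59.5 r 78
side 41 [ 533.  -201.8] ang -71.6 r 5
top 54 [ 568.8 -262.5] ang -60.2 r 75
top 62 [ 533.2 -198.7] ang -38.4 r 2
red 56 ang 122.7 r 103 outer ang 122.9 n32
blk 18 ang 304.5 r 123 outer ang 304.5 n18
blk 23 ang 212.3 r 118 outer ang 212.3 n23
blk 23 ang 34.2 r 123 outer ang 34.2 n23
blk 15 ang 94.6 r 72 outer ang -1.0 n0
red 70 ang 123.3 r 104 outer ang 123.3 n40
blk 21 ang 213.3 r 121 outer ang 213.3 n21
```

View pics/t5.png

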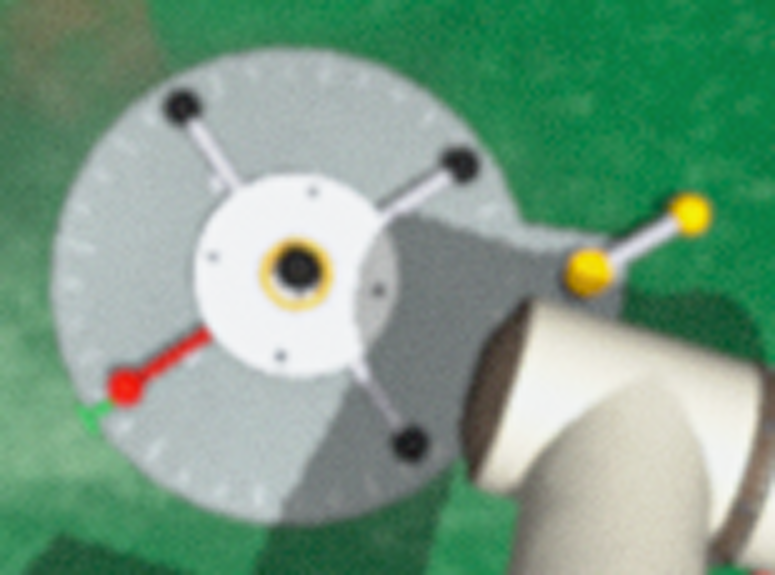

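The top crop shows the lever at about −60°, with the hub at (589,271) and the ball at (690,214). The table hasn't moved: red ball (126,386). The lug looks rotated in the image, so I'll get the fixture's yaw from its edges to know the closed angle.

Run:
```python
from h import *
c=cam('top')
P=[onz(c,180+(a+.5)/5-.5,130+(b+.5)/5-.5,12) for a,b in((525,225),(630,240),(618,335),(527,322))]
for a,b in((0,1),(1,2),(3,2)): d=P[b]-P[a];print(np.degrees(np.arctan2(d[1],d[0])).round(1),np.hypot(*d[:2]).round(0))
print(np.round(P,0))
# from z~12 mask in depth cloud: lug points
X=cloud(c);m=(abs(X[...,2]-12)<4);Q=X[m];r=np.hypot(Q[:,0]-C[0],Q[:,1]-C[1]);Q=Q[(r>148)&(r<260)&(abs(Q[:,0]-530)<60)&(Q[:,1]<-100)]
print(len(Q),cv2.minAreaRect(Q[:,:2].astype(np.float32)))
```

```text
-98.1 65.0
171.1 59.0
-98.3 56.0
[[ 567. -167.   12.]
 [ 557. -231.   12.]
 [ 499. -222.   12.]
 [ 507. -166.   12.]]
142 ((536.4811401367188, -222.31837463378906), (107.45623016357422, 53.150299072265625), 85.69760131835938)
```

View pics/s5.png

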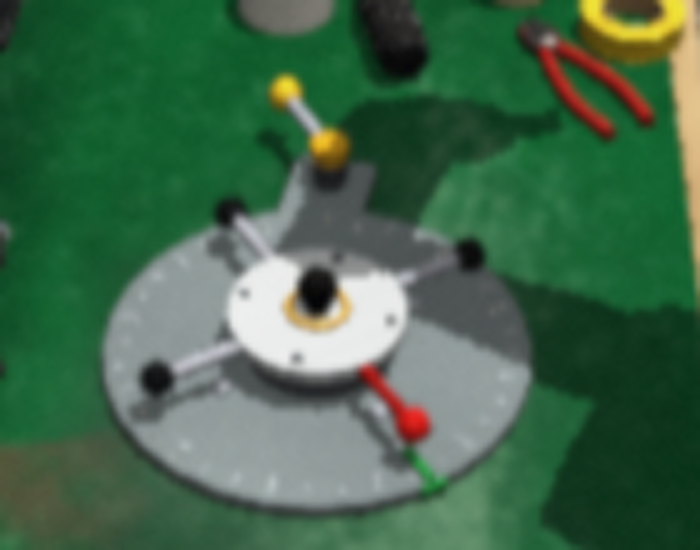

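The side crop shows red on the mark line and the lever near its closed position. From the lug edges, the fixture yaw is about −8.2°, so closed is about −58°. The lever measures −60±1.5°, and 25 N did not move it. To be sure it's fully home, I'll press once more, farther out on the rod with the finger face flat on it.

Run:
```python
from h import *
rows([(528,-251,150,-60),(528,-251,31,-60)])
```

```text
0.37 -5.75 0.01 -0.26; 0.37 -5.75 3.98 -0.26
```

Call:
{"api": "servo_tool", "payload": {
  "rows": "0.1 -0.8 0 -0.05; 0.1 -1.8 0 -0.1; 0.2 -2.8 0 -0.15; 0.3 -3.8 0 -0.2; 0.37 -4.8 0 -0.26; 0.37 -5.5 0 -0.26; 0.37 -5.75 0 -0.26; 0.37 -5.75 0 -0.26; 0.37 -5.75 0 -0.26"
}}

```text
time_s: 18.58
tcp_pos: [526.6, -250.8, 149.6]
orientation: [3.14, 0.001, -1.051]
ft_force: [0.3, 0.5, 1.0]
finger_gap: 0.0
```

Call:
{"api": "servo_tool", "payload": {
  "rows": "0 0 0.7 0; 0 0 1.6 0; 0 0 2.5 0; 0 0 3.3 0; 0 0 3.8 0; 0 0 3.95 0; 0 0 3.95 0; 0 0 3.95 0"
}}

```text
time_s: 19.25
tcp_pos: [526.9, -251.7, 32.7]
orientation: [-3.141, -0.001, -1.052]
ft_force: [0.7, -0.2, -1.0]
finger_gap: 0.2
```

Call:
{"api": "servo_tool", "payload": {
  "rows": "0 -0.1 0 0; 0 -0.2 0 0; 0 -0.3 0 0; 0 -0.3 0 0; 0 -0.3 0 0"
}}

```text
time_s: 19.67
tcp_pos: [535.2, -246.6, 32.3]
orientation: [-3.141, -0.001, -1.051]
ft_force: [0.1, -0.4, 0.4]
finger_gap: -0.3
```

```bash
cat >> h.py <<'E'
def ld(yaw=-60):
    p=manip.get_state()['tcp_pos'][:2]-HG; a=np.radians(yaw); u=np.array([np.cos(a),np.sin(a)]); n=np.array([-u[1],u[0]])
    f=manip.get_state()['ft_force'][:2]; print('along %.1f behind %.1f'%(p@u,-(p@n)),'Fn %.1f Fa %.1f'%(f@n,f@u))
E
python3 -c "
from h import *
st();ld()"
```

```text
19.67 [ 535.2 -246.6   32.3] [-180.    -0.   -60.2] [ 0.1 -0.4  0.4] -0.3 [-0.16  0.54 -0.31 -0.   -0.72  0.68] phi -89.0
along 44.6 behind 21.5 Fn -0.1 Fa 0.4
```

Call:
{"api": "servo_tool", "payload": {
  "rows": "0 -0.03 0 0; 0 -0.06 0 0; 0 -0.1 0 0; 0 -0.1 0 0; 0 -0.1 0 0"
}}

```text
time_s: 20.08
tcp_pos: [537.3, -245.3, 31.7]
orientation: [3.141, 0.0, -1.052]
ft_force: [-0.2, -0.5, 1.2]
finger_gap: 0.2
```

```bash
python3 -c "
from h import *
ld()"
```

```text
along 44.5 behind 18.9 Fn -0.4 Fa 0.3
```

Call:
{"api": "servo_tool", "payload": {
  "rows": "0 -0.03 0 0; 0 -0.05 0 0; 0 -0.07 0 0; 0 -0.07 0 0; 0 -0.07 0 0"
}}

```text
time_s: 20.5
tcp_pos: [538.9, -244.4, 31.8]
orientation: [3.141, 0.0, -1.052]
ft_force: [0.1, -1.4, 0.2]
finger_gap: 0.1
```

```bash
python3 -c "
from h import *
ld()"
```

```text
along 44.5 behind 17.1 Fn -0.6 Fa 1.3
```

Call:
{"api": "servo_tool", "payload": {
  "rows": "0 -0.03 0 0; 0 -0.05 0 0; 0 -0.07 0 0; 0 -0.07 0 0; 0 -0.07 0 0"
}}

```text
time_s: 20.92
tcp_pos: [539.2, -244.1, 31.7]
orientation: [3.138, 0.002, -1.052]
ft_force: [-3.8, -4.9, 1.2]
finger_gap: -0.0
```

```bash
python3 -c "
from h import *
ld()"
```

```text
along 44.3 behind 16.8 Fn -5.7 Fa 2.3
```

Call:
{"api": "servo_tool", "payload": {
  "rows": "0 -0.03 0 0; 0 -0.05 0 0; 0 -0.07 0 0; 0 -0.07 0 0; 0 -0.07 0 0"
}}

```text
time_s: 21.33
tcp_pos: [539.2, -243.7, 31.6]
orientation: [3.135, 0.003, -1.053]
ft_force: [-7.3, -7.6, 4.7]
finger_gap: 0.0
```

```bash
python3 -c "
from h import *
ld()"
```

```text
along 44.0 behind 16.6 Fn -10.1 Fa 3.0
```

At 10 N on a 44 mm arm, three times the lever's friction, it moved only 0.2 mm, so it's on the rigid stop. I'll retreat and do a final check.

Call:
{"api": "servo_tool", "payload": {
  "rows": "0 0.3 0 0; 0 0.8 0 0; 0 1.2 0 0; 0 1.2 -0.8 0; 0 1.2 -1.8 0; 0 1.2 -3 0; 0 1.2 -4 0; 0 1.2 -5 0; 0 1.2 -5 0"
}}

```text
time_s: 22.08
tcp_pos: [514.6, -261.6, 189.1]
orientation: [-3.132, -0.011, -1.051]
ft_force: [0.8, 0.3, 0.8]
finger_gap: -0.0
```

Call:
{"api": "servo_tool", "payload": {
  "rows": "0 0.8 0 0; 0 1.8 0 0; 0 2.8 0 0; 0 3.8 0 0; 0 4.5 0 0; 0 5 0 0; 0 5 0 0; 0 5 0 0; 0 5 0 0"
}}

```text
time_s: 22.83
tcp_pos: [381.9, -334.5, 181.9]
orientation: [-3.141, -0.001, -1.052]
ft_force: [0.2, -0.5, -0.7]
finger_gap: -0.3
```

Run:
```python
from h import *
st();lever('top');lever('side');a=cam('side','fin.png');balls(a);balls(cam('top'))
o=mark(a); o=o[[80<ang(p)<180 for p in o]];print('mark',ang(o.mean(0)))
```

```text
22.83 [ 381.9 -334.5  181.9] [-180.    -0.   -60.3] [ 0.2 -0.5 -0.7] -0.3 [-0.4   0.23 -0.35 -0.   -0.99  0.92] phi -115.7
top 61 [ 531.5 -199.1] ang -90.0 r 2
side 26 [ 571.6 -263.5] ang -58.8 r 77
side 38 [ 532.3 -201.1] ang -78.5 r 4
red 56 ang 122.7 r 103 outer ang 122.9 n32
blk 26 ang 303.8 r 124 outer ang 303.8 n26
blk 27 ang 212.6 r 119 outer ang 212.6 n27
blk 23 ang 34.2 r 123 outer ang 34.2 n23
blk 9 ang 97.0 r 73 outer ang -1.0 n0
red 70 ang 123.3 r 104 outer ang 123.3 n40
blk 6 ang 33.1 r 123 outer ang 33.1 n6
blk 17 ang 303.3 r 122 outer ang 303.3 n17
blk 22 ang 213.4 r 120 outer ang 213.4 n22
mark 122.2040524101527
```

View pics/fin.png

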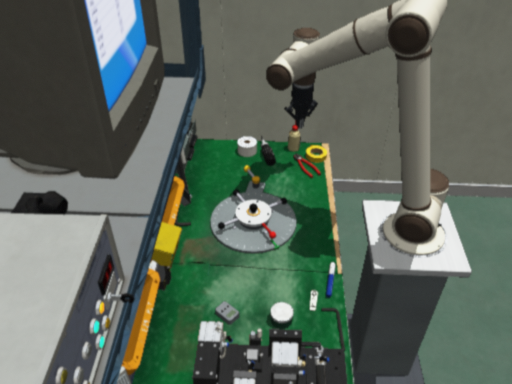

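The final picture shows the red ball at (271,233) over the mark, the lever over at its closed side (248,169), bystanders in place and the arm clear. Handing in.

```bash
python3 -c "
from plant import manip
print(manip.close_job())"
```

```text
the job is handed in; nothing more can be done
None
```

I turned the table to its next station and closed the brake, in that order, and handed the job in at about 23 s. I pushed the table clockwise through about 185° with the shut fingertips, in two strokes on the spokes. Then I pushed the yellow lever round to its closed stop, and the arm ended clear of everything.

- **Red ball over the mark:** it lines up to within about 1–1.5 mm. The two cameras disagree on the sign: the side view puts the ball about 0.7° past the mark, the top view about 0.6° short of it. I took the middle and left it. The ball did not move when the brake was closed.
- **Brake:** the lever measures −59° to −60°. I worked out the closed stop as about −58°, from the lug edges giving a fixture yaw of about −8°. In a second push, 10 N on the rod moved it only 0.2 mm, about three times its friction, so I judge it is on the stop. By the camera the lever turned only about 61° of the full 74.5°, which would mean it did not start fully open; I did not check that separately.
- **Forces:** pushing the table took about 3 N. The first push against the brake stop reached about 26 N.
- **Surroundings:** the knob and the tools and parts look untouched in the last picture. I judged this by eye and did not measure their positions.

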